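Set the reading head's stand-off by clicks and prove it with a gauge

TASK

Set the stand-off of the reading head by its click knob: turn the knob clockwise until the head is down on its lower stop, then back it off anticlockwise by exactly four clicks. Then prove the gap with the one gauge block from the wooden tray that only just goes under the head: slide it in gently, lying flat and lengthways along the stage, until its end touches the back stop, and leave it there. The other two gauges must end in the tray, and the sample cup beside the stand must be left standing where it is.

Things in the scene. Friction and masses are not known exactly. Their poses are not given: they have to be found in the camera images.
- stand: Fixed stand of a reading head: flat base with a stage plate; at its far end two rods carry the head and a beam carries the click knob. Origin: underside of the base. x runs along the stage from front edge (x = -135 mm) to the rods (x = +45; base ends at +75), z up; base y = -60 to +60 mm. Stage surface z = 15 mm. Beam 44 x 76 mm, top z = 88 mm. Yaw varies by 0.35 rad either way.
- back_stop (a point): Middle of the front face of the back stop, at stage level: a steel bar across the stage just behind the head's foot, 5 mm high, 36 mm wide, at x = +5, y = 0, z = 15 mm in the stand's frame. A gauge that touches it has its centre 33 mm in front of it and stands 32 mm out of the front of the foot, where it can be held by its sides.
- click_knob (a joint): Angle of the knob, rad: 0 at the lower stop, growing anticlockwise seen from above, which raises the head 2.5 mm a click. 12 clicks a turn: it rests at every multiple of 0.5236 rad and snaps to the nearest; passing the hump between two rests takes about 0.13 N m. Hard stops at 0 and 3.665 (seven clicks). It starts at a rest, one to three clicks up.
- knob_grip (a point): Point on the vertical axis of the click knob, at half its height: a round, finely fluted black knob on top of the beam, 42 mm in diameter, 24 mm high, with a white line on its top and twelve ticks on the collar below. The knob's lower edge is 11 mm and the beam's top 17 mm below this point.
- head: White head on a flat black foot, 34 mm along the stand's x by 72 mm wide; moves only up and down, with the knob. Origin: on the stand's origin at the lower stop, rising with the head; in this frame the foot's underside is at z = 21 mm, x = -29 to +5, y = -36 to +36 mm, the head's top at z = 60 mm. The gap over the stage is 6 mm at the lower stop, 16 mm at four clicks; no fingers fit in it.
- case: Fixed wooden gauge tray, 152 (x) x 135 (y) mm, origin at the centre of its underside. Floor top z = 5 mm. Ribs (x = -33 to +33, tops z = 18 mm) form three pockets 27 mm wide at y = -38, 0, +38 mm; gauges lie in them flat, along x. Finger wells run across from 33 to 68 mm either side, then 17.5 mm walls all round. Gauges are taken by their two ends; no room at their sides. Yaw within 0.4.
- gauge_10: Plain steel gauge block, 66 (x) x 25 (y) x 10 (z) mm, about 0.12 kg, the thinnest of three. Origin at the centre of its underside, x along its length. Lies in one of the tray's pockets; which one varies.
- gauge_15: Plain steel gauge block, 66 (x) x 25 (y) x 15 (z) mm, about 0.17 kg, the middle one in thickness; in the tray it stands 2 mm above the ribs. Origin at the centre of its underside, x along its length. Lies in one of the tray's pockets; which one varies.
- gauge_20: Plain steel gauge block, 66 (x) x 25 (y) x 20 (z) mm, about 0.23 kg, the thickest of three. Origin at the centre of its underside, x along its length. Lies in one of the tray's pockets; which one varies.
- sample_cup: Loose lidded sample cup, 66 mm in diameter, 62 mm high, on the counter left of the stand, its axis about 110 mm from the stand's centre line, abreast of the rods. Origin at the centre of its underside. To be left alone.

How it is judged:
On the way, in this order (a step that is already met when the one before it is completed fails the run):
1. the knob is turned down until the head is on its lower stop (value of joint click_knob below 0.12 rad), for 0.1 s.
2. the knob is backed off exactly four clicks (value of joint click_knob between 1.93 and 2.26 rad), for 0.3 s.
At the end, for the whole second after the job is handed in: Knob at rest four clicks up (2.09 rad, within 0.16); 15 mm gauge flat and still under the head, end within 5 mm of the back stop, 14 mm of the centre line, 0.15 rad of its direction; 10 and 20 mm gauges flat in the tray within 20 mm of mid-pocket; sample cup upright within 30 mm of its start (all of step 2 and x of gauge_15 in the frame of stand between -0.033 and -0.023 m and y of gauge_15 in the frame of stand between -0.014 and 0.014 m and z of gauge_15 in the frame of stand between 0.012 and 0.018 m and angle between the x axis of gauge_15 and the x axis of stand, either way round below 0.15 rad and linear speed of gauge_15 below 0.01 m/s and x of gauge_10 in the frame of case between -0.02 and 0.02 m and y of gauge_10 in the frame of case between -0.05 and 0.05 m and z of each of gauge_10, gauge_20 in the frame of case below 0.012 m and x of gauge_20 in the frame of case between -0.02 and 0.02 m and y of gauge_20 in the frame of case between -0.05 and 0.05 m and angle between sample_cup's own z axis and vertical below 0.2 rad and distance of sample_cup from where it was at the start of the episode below 0.03 m); the robot touches nothing.
It fails at once if a gauge is forced against the head with more than 30 N (contact force between any of gauge_10, gauge_15, gauge_20 and head above 30 N).
It fails at once if the sample cup is knocked over or pushed more than 30 mm (angle between sample_cup's own z axis and vertical above 0.5 rad or distance of sample_cup from where it was at the start of the episode above 0.03 m).
It also fails if it takes over 64 s, if anything falls off the work surface, if the arm or the gripper's body presses on something with over 40 N, if the wrist force passes 120 N, or if a joint passes its speed limit or range.

ROBOT

A 7-joint arm with a two-finger parallel gripper is mounted at the origin on a cart in front of the work surface, level with it; the furniture and walls round the work are solid. World frame = base frame: x ahead of the robot, y to its left, z up, the work surface at z = 0. Lengths are in m, angles in rad, forces in N, time in s.
With the tool pointing down it reaches from about 0.4 to 0.875 m from the base axis. Payload 6.5 kg.
Tool frame: the origin (TCP) lies between the finger pads; the fingertips stand 19 mm ahead of it and the grasp point (between the pads) is the TCP; z points along the fingers, y is the line along which they close (so a half turn about z gives the same grasp; the last joint's range is limited). The gripper opens to 88 mm and grips with 3 to 60 N. Pads are 18 mm wide; open, the fingers measure 123 mm over their backs; the gripper's body (75 mm by 187 mm) begins 45 mm behind the grasp point.
Start: joints at [-1.172, 0.536, -0.004, 1.538, 0.003, 1.067, -0.071], TCP at [0.291, 0.581, 0.258] pointing down, gripper open.
Joint ranges: [-2.7, 2.7], [-0.37, 2.16], [-1.27, 1.26], [0.24, 2.4], [-1.31, 4.45], [0.19, 1.91], [-2.76, 2.76]. Speed limits (rad/s): [2.39, 2.39, 3.14, 3.14, 3.14, 3.14, 3.14].

INTERFACE

Orientations are given as a rotation vector (axis times angle).
In Python, from workcell import * gives the robot as it stands.
- The arm moves only by the tool step_arm, never from a script. Its arguments are lists of equal length, an entry for each row: "xyz": the shift along the world's x, y, z in cm, a list of three; "angular": the turn, a rotation vector about the world's x, y, z in degrees, a list of three. A call has 1 to 12 rows; each row shifts and turns the commanded pose from where the row before left it; what a row does not reach is not made up. A row lasts 1/10 s, in which the tool goes at most 50 mm and 8.59 degrees, less where a joint would pass 70% of its speed; a pose out of reach is approached as far as the arm can. A call is refused whole if a number of a shift passes 5 or a number of a turn 8.59, either way. A call with a gripper value outside its range is refused whole. "grip" is the finger opening in cm, from 0 to 8.81, set as the call begins (left out, the last holds). The fingers move at their own pace and stop on an object; the grip force is fixed at half the most. Time passes only in rows, so rows that do not move let the fingers close. It gives the time, the measured TCP pose, the force, the opening and the grip force at its end, in the units of the state.
- get_obs(): the state, without advancing time (a new reading comes with each control period).
- snapshot(name): name is "side" or "top"; returns (picture, depth): 400x640x3 uint8, blue, green, red; 400x640 float32, m along the optical axis (not along the pixel's ray), 0 where there is no reading.
- camera_model(name): a dict with "fx", "fy", "cx", "cy" (pixels), "R" (3x3) and "t" (3): a world point X has camera coordinates R X + t. Camera axes: x right, y down, z forward; pixel columns grow to the right and rows downward; lengths in m; the calibration is good to about 2 mm. A picture is of the moment at which its call begins. camera_model takes no time and is no camera call.
- sign_off(): hands the job in; it is judged then, once.
The state is a dict: "t": time; "joint_pos": joint angles; "joint_velocities": joint speeds; "joint_torque": joint torques, N m; "ee_pos": TCP position; "tcp_rot": TCP orientation; "force": force on the tool from outside, world axes, zero at the start; "ft_torque": the same for the moment, N m; "opening": finger opening in m; "grip_force": force on a finger pad.
Only numpy, scipy, OpenCV 4.12 (cv2) and the standard library are available. Lean on these libraries where they do the work, as an engineer would, in place of code of your own. Each camera call takes 0.05 s, during which the arm holds its last target. There are 200 camera calls.

## Working session

There is one attempt and no reset: what is moved stays moved. The work goes in short steps, Python scripts to look and compute and a tool call to move; the robot and the scene stay as the last step left them, time stands still between calls to the robot, and variables do not carry over. Pictures are saved under pics/ and viewed, at most 10 in all, crops included, and the job is handed in when it is done.

Besides the shell and the picture viewer there is one more tool, called after "Emit:" as name(argument=value, ...), one argument or row to a line, values as JSON. step_arm: Moves the arm, as the interface text tells. Its arguments: {"type":"object","properties":{"xyz":{"type":"array"},"angular":{"type":"array"},"grip":{"type":"number"}},"required":["xyz","angular"]}

```bash
mkdir -p pics; ls; python3 - <<'E'
from workcell import *
import cv2,numpy as np
for n in("top","side"):
    p,d=snapshot(n); cv2.imwrite(f"pics/{n}0.png",p); np.save(f"pics/{n}0.npy",d)
    m=camera_model(n); print(n,{k:np.round(v,4).tolist() for k,v in m.items()})
o=get_obs(); print(o['t'],o['ee_pos'],o['tcp_rot'],o['opening'],o['force'])
E
```

```text
pics
top {'fx': 456.1198, 'fy': 456.1198, 'cx': 318.9351, 'cy': 197.3693, 'R': [[0.0124, -0.9997, -0.0214], [-0.9887, -0.009, -0.1499], [0.1496, 0.0231, -0.9885]], 't': [-0.0011, 0.5455, 1.0791]}
side {'fx': 477.4862, 'fy': 477.4862, 'cx': 314.6343, 'cy': 196.4389, 'R': [[0.9325, -0.3609, 0.0158], [-0.1097, -0.3245, -0.9395], [0.3442, 0.8743, -0.3422]], 't': [-0.4878, 0.1583, 0.974]}
0.1 [0.29115331 0.58057387 0.25694879] [-7.23454955e-01 -3.05691015e+00  2.36881585e-03] 0.08828182584709895 [-0.76420684 -1.28299181 -0.4506518 ]
```

View pics/top0.png

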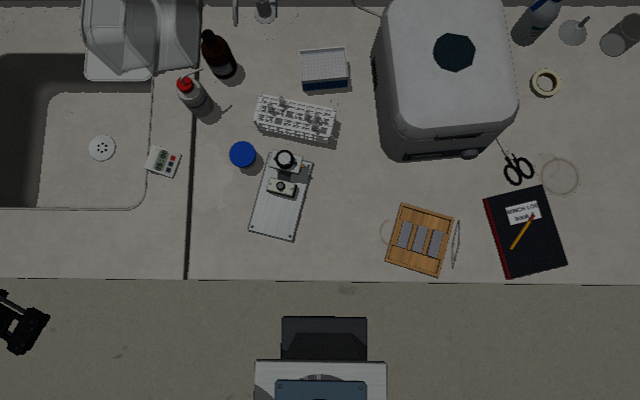

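View pics/side0.png

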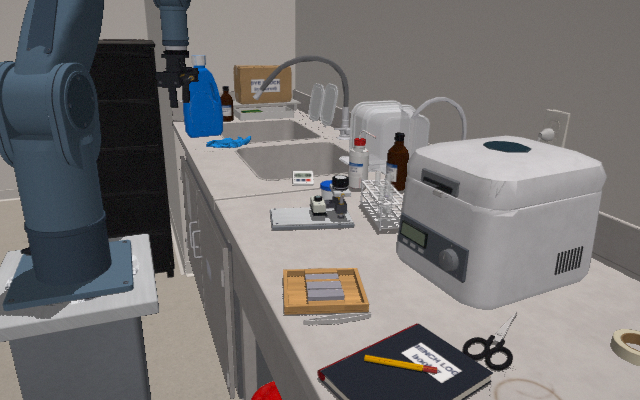

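The top view shows the knob at about (285,158), head (283,187), stand base (250–313, 148–240), blue cup (243,154) and tray (420,240) with three gauges. I'll enlarge both areas in one picture.

```bash
cat > h.py <<'E'
from workcell import *
import cv2,numpy as np
def world(n,u,v,z=None,d=None):
    m=camera_model(n);R=np.array(m["R"]);t=np.array(m["t"])
    r=np.array([(u-m["cx"])/m["fx"],(v-m["cy"])/m["fy"],1.]);c=-R.T@t;w=R.T@r
    return c+w*((z-c[2])/w[2] if d is None else d)
def crop(p,u,v,w,h,s): return cv2.resize(p[v:v+h,u:u+w],None,fx=s,fy=s,interpolation=cv2.INTER_CUBIC)
E
python3 - <<'E'
from h import *
p=cv2.imread("pics/top0.png");p=cv2.convertScaleAbs(p,alpha=1.6)
a=np.hstack([crop(p,240,140,80,105,5),crop(p,380,195,80,105,5)])
cv2.imwrite("pics/c0.png",a)
d=np.load("pics/top0.npy")
# depth -> heights on gauges, tray
m=camera_model("top")
for (u,v) in [(405,235),(420,240),(435,244),(285,157),(243,154),(420,265),(350,250),(270,220)]:
    b=np.median(d[v-2:v+3,u-2:u+3]);print(u,v,np.round(world("top",u,v,d=b),4))
E
```

```text
405 235 [ 0.4572 -0.2086  0.0151]
420 240 [ 0.445  -0.2441  0.021 ]
435 244 [ 0.4353 -0.2794  0.0258]
285 157 [0.6279 0.083  0.1176]
243 154 [0.6482 0.192  0.062 ]
420 265 [ 0.3843 -0.2458  0.0061]
350 250 [ 0.4193 -0.0735  0.0009]
270 220 [0.4911 0.1271 0.0146]
```

View pics/c0.png

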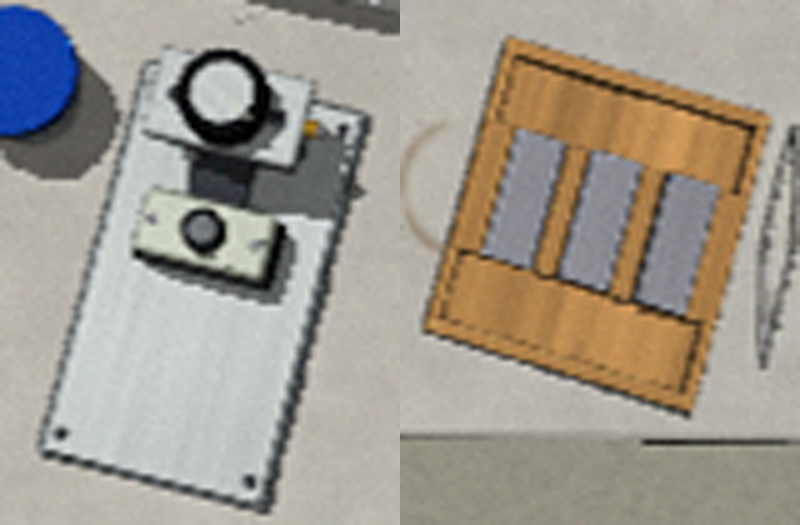

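Depth gives the gauge tops as left 15 mm (10 mm gauge), middle 21 mm (15 mm gauge) and right 26 mm (20 mm gauge), so the target is in the middle pocket. In the enlargement I read the following pixel positions:
- Middle gauge corners: (588,150), (641,165), (610,292), (558,278)
- Tray corners: (507,38), (768,115), (690,415), (424,332)
- Stage corners: (42,455), (268,510), (370,118), (150,60)
- Knob centre: (224,92)

```bash
python3 - <<'E'
from h import *
def L(pts,z,tray):
    o=(380,195) if tray else (240,140); s=400 if tray else 0
    return np.array([world("top",(x-s)/5+o[0]-.4,y/5+o[1]-.4,z) for x,y in pts])
def rep(n,P):
    c=P.mean(0); a=P[[0,1]].mean(0)-P[[3,2]].mean(0); b=P[[0,3]].mean(0)-P[[1,2]].mean(0)
    print(n,c.round(4),np.hypot(*a[:2]).round(4),np.degrees(np.arctan2(a[1],a[0])).round(2),np.hypot(*b[:2]).round(4),np.degrees(np.arctan2(b[1],b[0])).round(2))
rep("gauge",L([(588,150),(641,165),(610,292),(558,278)],.020,1))
rep("tray",L([(507,38),(768,115),(690,415),(424,332)],.0175,1))
S=L([(150,60),(370,118),(268,510),(42,455)],.015,0);rep("stand",S)
c=S.mean(0);a=S[[0,1]].mean(0)-S[[3,2]].mean(0);e=a/np.linalg.norm(a)
print("stand origin",c+e*.030)
k=L([(224,92)],.117,0)[0];print("knob",k)
# side view depth-based cross-check of heights: region clusters
d=np.load("pics/top0.npy");m=camera_model("top")
v,u=np.mgrid[150:245,245:320];W=np.array([world("top",x,y,d=d[y,x]) for y,x in zip(v.ravel(),u.ravel())])
ex=e[:2];ey=np.array([-e[1],e[0]]);o=(c+e*.03)[:2]
X=(W[:,:2]-o)@ex;Y=(W[:,:2]-o)@ey
for lo,hi in((.05,.058),(.058,.066),(.066,.08),(.084,.092),(.11,.125)):
    s=(W[:,2]>lo)&(W[:,2]<hi)&(abs(Y)<.08)&(abs(X)<.1)
    if s.any():print(lo,s.sum(),"z",np.median(W[s,2]).round(4),"x",np.percentile(X[s],[2,50,98]).round(4),"y",np.percentile(Y[s],[2,50,98]).round(4))
s=(W[:,2]>.112)&(W[:,2]<.125);print("knob depth bbox centre",(W[s].min(0)+W[s].max(0))/2)
v,u=np.mgrid[220:265,400:450];W=np.array([world("top",x,y,d=d[y,x]) for y,x in zip(v.ravel(),u.ravel())])
s=(W[:,2]>.0185)&(W[:,2]<.0232)&(abs(W[:,1]+.244)<.03);print("gauge rect",s.sum(),cv2.minAreaRect((W[s,:2]*1000).astype(np.float32)))
E
```

```text
gauge [ 0.4479 -0.243   0.02  ] 0.0648 -14.49 0.0264 75.03
tray [ 0.4469 -0.2424  0.0175] 0.1524 -16.17 0.1338 73.57
stand [0.5514 0.1006 0.015 ] 0.2067 -13.44 0.1166 76.21
stand origin [0.58060211 0.093634   0.015     ]
knob [0.62567688 0.08436347 0.117     ]Traceback (most recent call last):
  File "<stdin>", line 16, in <module>
  File "h.py", line 4, in world
    m=camera_model(n);R=np.array(m["R"]);t=np.array(m["t"])
ValueError: time passes only in moves, steps and waits
```

```bash
cat > h.py <<'E'
from workcell import *
import cv2,numpy as np
M={}
def world(n,u,v,z=None,d=None):
    if n not in M:M[n]=camera_model(n)
    m=M[n];R=np.array(m["R"]);t=np.array(m["t"])
    r=np.array([(u-m["cx"])/m["fx"],(v-m["cy"])/m["fy"],1.]);c=-R.T@t;w=R.T@r
    return c+w*((z-c[2])/w[2] if d is None else d)
def crop(p,u,v,w,h,s): return cv2.resize(p[v:v+h,u:u+w],None,fx=s,fy=s,interpolation=cv2.INTER_CUBIC)
def state():
    from scipy.spatial.transform import Rotation as Ro
    o=get_obs();R=Ro.from_rotvec(o['tcp_rot']).as_matrix()
    print("t",round(o['t'],2),"p",np.round(o['ee_pos'],4),"yaw_y",np.degrees(np.arctan2(R[1,1],R[0,1])).round(2),"z",R[:,2].round(4),"F",np.round(o['force'],1),"T",np.round(o['ft_torque'],2),"op",round(o['opening'],4),"gf",np.round(o['grip_force'],1),"q7",round(o['joint_pos'][6],2))
E
python3 - <<'E'
from h import *
state()
d=np.load("pics/top0.npy")
def cloud(u0,u1,v0,v1):
    return np.array([world("top",x,y,d=d[y,x]) for y in range(v0,v1) for x in range(u0,u1)])
W=cloud(245,320,145,245)
a=np.radians(-13.6);ex=np.array([np.cos(a),np.sin(a)]);ey=np.array([-ex[1],ex[0]]);o=np.array([.5806,.0936])
X=(W[:,:2]-o)@ex;Y=(W[:,:2]-o)@ey
for lo,hi in((.05,.058),(.058,.066),(.066,.08),(.084,.092),(.11,.125)):
    s=(W[:,2]>lo)&(W[:,2]<hi)&(abs(Y)<.08)&(abs(X)<.1)
    if s.any():print(lo,s.sum(),"z",np.median(W[s,2]).round(4),"x",np.percentile(X[s],[2,50,98]).round(4),"y",np.percentile(Y[s],[2,50,98]).round(4))
s=(W[:,2]>.112)&(W[:,2]<.125);print("knob centre",(W[s].min(0)+W[s].max(0))/2)
W=cloud(400,450,220,265)
s=(W[:,2]>.0188)&(W[:,2]<.0232)&(abs(W[:,1]+.244)<.03);print("gauge rect",s.sum(),cv2.minAreaRect((W[s,:2]*1000).astype(np.float32)))
E
```

```text
t 0.1 p [0.2912 0.5806 0.2569] yaw_y 63.37 z [-6.0e-04 -1.4e-03 -1.0e+00] F [-0.8 -1.3 -0.5] T [ 0.01 -0.01  0.01] op 0.0883 gf 0.0 q7 -0.07
0.05 323 z 0.0546 x [-0.0279 -0.0065  0.0266] y [-0.0285  0.0018  0.0347]
0.058 105 z 0.0599 x [-0.0248 -0.0107  0.0012] y [-0.0236  0.0022  0.0331]
0.066 21 z 0.0672 x [-0.0212 -0.0117  0.0388] y [-0.0353  0.0026  0.0091]
0.084 302 z 0.0881 x [0.0237 0.0407 0.0658] y [-0.0379 -0.0145  0.0403]
0.11 264 z 0.1167 x [0.0253 0.0444 0.0637] y [-0.0158  0.0033  0.0224]
knob centre [0.62503526 0.0865888  0.11736276]
gauge rect 322 ((446.40228271484375, -244.1282958984375), (58.718482971191406, 79.0752944946289), 88.52941131591797)
```

Emit:
step_arm(
  xyz=[
    [2.8,-4.1,0],
    [2.8,-4.1,0],
    [2.8,-4.1,0],
    [2.8,-4.1,0],
    [2.8,-4.1,0],
    [2.8,-4.1,0],
    [2.8,-4.1,0],
    [2.8,-4.1,0],
    [2.8,-4.1,0],
    [2.8,-4.1,0],
    [2.8,-4.1,0],
    [2.6,-4.1,-2],
  ],
  angular=[
    [0,0,0],
    [0,0,0],
    [0,0,0],
    [0,0,0],
    [0,0,0],
    [0,0,0],
    [0,0,0],
    [0,0,0],
    [0,0,0],
    [0,0,0],
    [0,0,0],
    [0,0,0],
  ],
  grip=8.8,
)

```text
t: 1.3
ee_pos: [0.6267, 0.0891, 0.2406]
tcp_rot: [0.723, 3.053, 0.003]
force: [0.4, 0.6, -0.0]
opening: 0.0881
grip_force: 0.0
```

Emit:
step_arm(
  xyz=[
    [0,0,0],
    [0,0,0],
    [0,0,0],
  ],
  angular=[
    [0,0,0],
    [0,0,0],
    [0,0,0],
  ],
  grip=7,
)

```text
t: 1.6
ee_pos: [0.6235, 0.0926, 0.2385]
tcp_rot: [-0.721, -3.057, -0.001]
force: [0.1, 0.6, -0.0]
opening: 0.0698
grip_force: 0.0
```

```bash
python3 -c "from h import *;state()"
```

```text
t 1.6 p [0.6235 0.0926 0.2385] yaw_y 63.47 z [-7.e-04  1.e-03 -1.e+00] F [ 0.1  0.6 -0. ] T [-0.    0.01  0.02] op 0.0698 gf 0.0 q7 0.96
```

Emit:
step_arm(
  xyz=[
    [0.2,-0.7,-2],
    [0,0,-4],
    [0,0,-3],
    [0,0,-1],
    [0,0,0],
    [0,0,0],
  ],
  angular=[
    [0,0,0],
    [0,0,0],
    [0,0,0],
    [0,0,0],
    [0,0,0],
    [0,0,0],
  ],
)

```text
t: 2.2
ee_pos: [0.6269, 0.085, 0.1402]
tcp_rot: [0.721, 3.056, 0.002]
force: [0.5, -0.3, -0.4]
opening: 0.07
grip_force: 0.0
```

```bash
python3 - <<'E'
from h import *
state()
p,d=snapshot("top");q,_=snapshot("side")
cv2.imwrite("pics/k1.png",np.hstack([crop(p,235,110,100,130,4),crop(cv2.convertScaleAbs(q,alpha=1.2),290,110,100,130,4)]))
E
```

```text
t 2.2 p [0.6269 0.085  0.1402] yaw_y 63.44 z [ 2.1e-03  7.0e-04 -1.0e+00] F [ 0.5 -0.3 -0.4] T [-0.05  0.01 -0.05] op 0.07 gf 0.0 q7 0.98
```

View pics/k1.png

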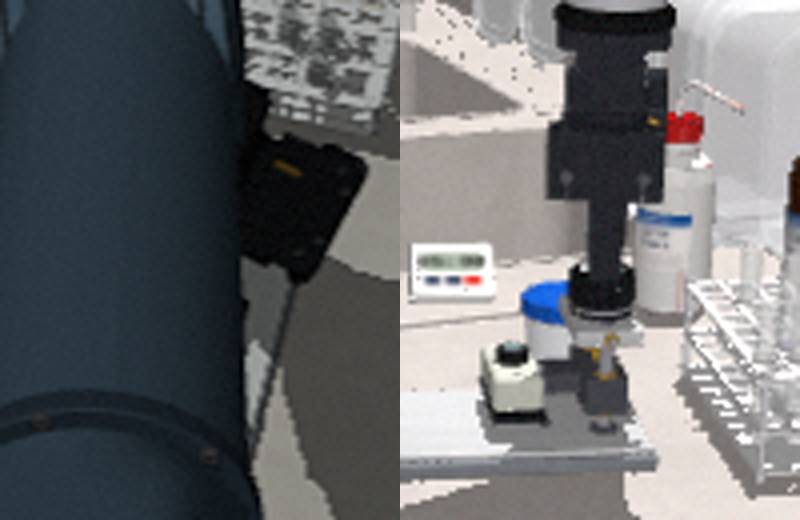

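The side crop shows the fingers at about column 605, directly above the knob at about 602. I'll lower and close.

Emit:
step_arm(
  xyz=[
    [-0.1,0,-1.3],
    [0,0,-1.3],
    [0,0,0],
  ],
  angular=[
    [0,0,0],
    [0,0,0],
    [0,0,0],
  ],
)

```text
t: 2.6
ee_pos: [0.6234, 0.0838, 0.1103]
tcp_rot: [-0.723, -3.054, 0.002]
force: [0.1, -0.7, -0.2]
opening: 0.0699
grip_force: 0.0
```

Emit:
step_arm(
  xyz=[
    [0,0,0],
    [0,0,0],
    [0,0,0],
    [0,0,0],
    [0,0,0],
  ],
  angular=[
    [0,0,0],
    [0,0,0],
    [0,0,0],
    [0,0,0],
    [0,0,0],
  ],
  grip=3.5,
)

```text
t: 3.1
ee_pos: [0.6267, 0.0868, 0.1131]
tcp_rot: [0.72, 3.055, 0.006]
force: [4.9, 5.1, -5.4]
opening: 0.0414
grip_force: 30.0
```

```bash
python3 -c "from h import *;state()"
```

```text
t 3.1 p [0.6267 0.0868 0.1131] yaw_y 63.47 z [ 0.004   0.0032 -1.    ] F [ 4.9  5.1 -5.4] T [ 0.93 -0.94 -0.12] op 0.0414 gf 30.0 q7 0.99
```

Emit:
step_arm(
  xyz=[
    [0,0,0],
    [0,0,0],
    [0,0,0],
    [0,0,0],
    [0,0,0],
    [0,0,0],
    [0,0,0],
  ],
  angular=[
    [0,0,-6],
    [0,0,-6],
    [0,0,-6],
    [0,0,-6],
    [0,0,-6],
    [0,0,0],
    [0,0,0],
  ],
)

```text
t: 3.8
ee_pos: [0.6263, 0.0863, 0.1132]
tcp_rot: [1.486, 2.766, 0.005]
force: [3.7, 4.1, -2.2]
opening: 0.041
grip_force: 30.0
```

```bash
python3 -c "from h import *;state()"
```

```text
t 3.8 p [0.6263 0.0863 0.1132] yaw_y 33.52 z [ 0.0029  0.0022 -1.    ] F [ 3.7  4.1 -2.2] T [ 0.78 -0.56 -0.1 ] op 0.041 gf 30.0 q7 0.56
```

Emit:
step_arm(
  xyz=[
    [0,0,0],
    [0,0,0],
    [0,0,0],
    [0,0,0],
  ],
  angular=[
    [0,0,-5],
    [0,0,-5],
    [0,0,0],
    [0,0,0],
  ],
)

```text
t: 4.2
ee_pos: [0.6261, 0.0862, 0.1131]
tcp_rot: [1.72, 2.628, 0.005]
force: [2.8, 4.0, -1.5]
opening: 0.041
grip_force: 30.0
```

```bash
python3 -c "from h import *;state()"
```

```text
t 4.2 p [0.6261 0.0862 0.1131] yaw_y 23.6 z [ 0.0024  0.0022 -1.    ] F [ 2.8  4.  -1.5] T [ 0.87 -0.46  0.03] op 0.041 gf 30.0 q7 0.42
```

Emit:
step_arm(
  xyz=[
    [0,0,0],
    [0,0,0],
    [0,0,0],
    [0,0,0],
    [0,0,0],
    [0,0,0],
  ],
  angular=[
    [0,0,-5],
    [0,0,-5],
    [0,0,-5],
    [0,0,-5],
    [0,0,0],
    [0,0,0],
  ],
)

```text
t: 4.8
ee_pos: [0.6257, 0.086, 0.1131]
tcp_rot: [-2.149, -2.291, -0.004]
force: [2.1, 5.6, 0.4]
opening: 0.0411
grip_force: 30.0
```

```bash
python3 -c "from h import *;state()"
```

```text
t 4.8 p [0.6257 0.086  0.1131] yaw_y 3.67 z [ 0.0013  0.0021 -1.    ] F [2.1 5.6 0.4] T [ 1.08 -0.21 -0.09] op 0.0411 gf 30.0 q7 0.14
```

Emit:
step_arm(
  xyz=[
    [0,0,0],
    [0,0,0],
    [0,0,0],
    [0,0,0],
  ],
  angular=[
    [0,0,-4],
    [0,0,-4],
    [0,0,0],
    [0,0,0],
  ],
)

```text
t: 5.2
ee_pos: [0.6253, 0.0835, 0.1131]
tcp_rot: [2.305, 2.134, -0.0]
force: [-0.5, -0.8, 3.7]
opening: 0.0408
grip_force: 30.0
```

```bash
python3 -c "from h import *;state()"
```

```text
t 5.2 p [0.6253 0.0835 0.1131] yaw_y -4.41 z [ 5.e-04 -6.e-04 -1.e+00] F [-0.5 -0.8  3.7] T [-0.13  0.13  0.56] op 0.0408 gf 30.0 q7 0.03
```

The wrist moment jumped to 0.56 N m just after two clicks, so the head is on its lower stop. Next I back off 120°.

Emit:
step_arm(
  xyz=[
    [0,0,0],
    [0,0,0],
    [0,0,0],
    [0,0,0],
    [0,0,0],
    [0,0,0],
    [0,0,0],
    [0,0,0],
    [0,0,0],
    [0,0,0],
  ],
  angular=[
    [0,0,8],
    [0,0,8],
    [0,0,8],
    [0,0,8],
    [0,0,8],
    [0,0,8],
    [0,0,8],
    [0,0,8],
    [0,0,8],
    [0,0,8],
  ],
)

```text
t: 6.2
ee_pos: [0.6292, 0.0864, 0.1133]
tcp_rot: [0.386, 3.109, 0.008]
force: [13.0, 6.4, -11.6]
opening: 0.0412
grip_force: 30.0
```

Emit:
step_arm(
  xyz=[
    [0,0,0],
    [0,0,0],
    [0,0,0],
    [0,0,0],
    [0,0,0],
    [0,0,0],
    [0,0,0],
    [0,0,0],
  ],
  angular=[
    [0,0,8],
    [0,0,8],
    [0,0,8],
    [0,0,8],
    [0,0,8],
    [0,0,0],
    [0,0,0],
    [0,0,0],
  ],
)

```text
t: 7.0
ee_pos: [0.629, 0.089, 0.1134]
tcp_rot: [-0.695, 3.052, 0.008]
force: [11.8, 10.3, -10.9]
opening: 0.0408
grip_force: 30.0
```

```bash
python3 -c "from h import *;state()"
```

```text
t 7.0 p [0.629  0.089  0.1134] yaw_y 115.64 z [ 0.0096  0.0074 -0.9999] F [ 11.8  10.3 -10.9] T [ 2.32 -2.58  0.03] op 0.0408 gf 30.0 q7 1.73
```

Emit:
step_arm(
  xyz=[
    [0,0,0],
    [0,0,0],
    [0,0,0],
    [0,0,0],
  ],
  angular=[
    [0,0,0],
    [0,0,0],
    [0,0,0],
    [0,0,0],
  ],
  grip=7.2,
)

```text
t: 7.4
ee_pos: [0.6248, 0.0832, 0.1125]
tcp_rot: [0.689, -3.064, 0.001]
force: [-0.1, -0.2, 0.7]
opening: 0.0704
grip_force: 0.0
```

Emit:
step_arm(
  xyz=[
    [0,0,2],
    [0,0,4],
    [0,0,3],
    [-2,-4,0],
    [-2,-4.5,0],
    [-2,-4.5,0],
    [-2,-4.5,0],
    [-2,-4.5,0],
    [-2,-4.5,0],
    [-2,-4,0],
  ],
  angular=[
    [0,0,0],
    [0,0,0],
    [0,0,0],
    [0,0,0],
    [0,0,0],
    [0,0,0],
    [0,0,0],
    [0,0,0],
    [0,0,0],
    [0,0,0],
  ],
)

```text
t: 8.4
ee_pos: [0.4836, -0.2235, 0.2029]
tcp_rot: [0.688, -3.065, 0.001]
force: [1.5, -1.0, 0.2]
opening: 0.0721
grip_force: 0.0
```

```bash
python3 - <<'E'
from h import *
state()
p,d=snapshot("top");q,_=snapshot("side")
cv2.imwrite("pics/k2.png",np.hstack([crop(cv2.convertScaleAbs(p,alpha=1.5),250,140,65,100,5),crop(q,290,160,75,100,5)]))
state()
W=np.array([world("top",x,y,d=d[y,x]) for y in range(145,245) for x in range(245,320)])
a=np.radians(-13.6);ex=np.array([np.cos(a),np.sin(a)]);ey=np.array([-ex[1],ex[0]]);o=np.array([.5806,.0936])
X=(W[:,:2]-o)@ex;Y=(W[:,:2]-o)@ey
for lo,hi in((.05,.058),(.058,.066),(.066,.08)):
    s=(W[:,2]>lo)&(W[:,2]<hi)&(abs(Y)<.08)&(abs(X)<.1)
    print(lo,s.sum(),"z",np.median(W[s,2]).round(4),"x",np.percentile(X[s],[2,50,98]).round(4),"y",np.percentile(Y[s],[2,50,98]).round(4))
E
```

```text
t 8.4 p [ 0.4836 -0.2235  0.2029] yaw_y 115.31 z [ 0.e+00 -7.e-04 -1.e+00] F [ 1.5 -1.   0.2] T [ 0.03 -0.05  0.02] op 0.0721 gf 0.0 q7 2.33
t 8.5 p [ 0.481  -0.2283  0.2027] yaw_y 114.76 z [-0.0022 -0.0035 -1.    ] F [-0.  -0.6 -0.5] T [ 0.05 -0.01  0.06] op 0.0718 gf 0.0 q7 2.33
0.05 138 z 0.056 x [-0.0282  0.0111  0.0274] y [-0.029   0.0048  0.0329]
0.058 281 z 0.0607 x [-0.0273 -0.0113  0.0213] y [-0.0274 -0.0007  0.0347]
0.066 67 z 0.07 x [-0.0218 -0.012   0.016 ] y [-0.0061  0.0035  0.0142]
```

View pics/k2.png

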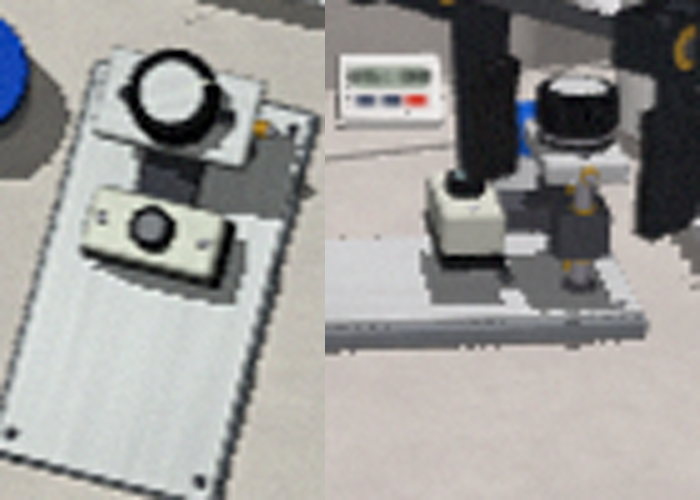

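Knob line now points right, and the depth shows the head cap at 70 mm against 65 mm before, which is four clicks up. Next I turn the wrist over the tray.

Emit:
step_arm(
  xyz=[
    [-0.5,-0.2,0],
    [-0.5,-0.2,0],
    [-0.5,-0.2,0],
    [-0.5,-0.2,0],
    [-0.5,-0.2,0],
    [-0.5,-0.2,0],
    [-0.4,-0.2,0],
    [0,0,0],
  ],
  angular=[
    [0,0,-8.5],
    [0,0,-8.5],
    [0,0,-8.5],
    [0,0,-8.5],
    [0,0,-8.5],
    [0,0,-8.5],
    [0,0,-8.5],
    [0,0,-8.5],
  ],
  grip=7.9,
)

```text
t: 9.3
ee_pos: [0.4506, -0.2348, 0.2027]
tcp_rot: [-1.151, -2.923, -0.0]
force: [0.0, 0.6, 0.0]
opening: 0.0791
grip_force: 0.0
```

Emit:
step_arm(
  xyz=[
    [0,0,-2],
    [0,0,-2],
    [0,0,-2],
    [0,0,-2],
    [0,0,0],
    [0,0,0],
    [0,0,0],
    [0,0,0],
    [0,0,0],
  ],
  angular=[
    [0,0,-8.5],
    [0,0,-8.5],
    [0,0,-8.5],
    [0,0,-8.5],
    [0,0,-8.5],
    [0,0,-8.5],
    [0,0,-8.5],
    [0,0,0],
    [0,0,0],
  ],
)

```text
t: 10.2
ee_pos: [0.4513, -0.2345, 0.1227]
tcp_rot: [-2.439, -1.98, 0.0]
force: [0.6, -0.1, 0.4]
opening: 0.0792
grip_force: 0.0
```

```bash
python3 -c "from h import *;state()"
```

```text
t 10.2 p [ 0.4513 -0.2345  0.1227] yaw_y -11.86 z [-1.e-04  0.e+00 -1.e+00] F [ 0.6 -0.1  0.4] T [-0.04  0.12 -0.03] op 0.0792 gf 0.0 q7 0.5
```

Emit:
step_arm(
  xyz=[
    [-0.4,-0.8,-2],
    [0,0,-2],
    [0,0,-2],
    [0,0,0],
    [0,0,0],
  ],
  angular=[
    [0,0,-3.8],
    [0,0,0],
    [0,0,0],
    [0,0,0],
    [0,0,0],
  ],
)

```text
t: 10.7
ee_pos: [0.4471, -0.243, 0.0629]
tcp_rot: [-2.506, -1.894, -0.0]
force: [0.1, 0.6, -0.3]
opening: 0.0795
grip_force: 0.0
```

```bash
python3 - <<'E'
from h import *
state()
q,_=snapshot("side");p,_=snapshot("top")
cv2.imwrite("pics/g1.png",np.hstack([crop(q,270,220,110,100,4),crop(cv2.convertScaleAbs(p,alpha=1.5),375,190,85,100,4)]))
E
```

```text
t 10.7 p [ 0.4471 -0.243   0.0629] yaw_y -15.84 z [-3.e-04  4.e-04 -1.e+00] F [ 0.1  0.6 -0.3] T [-0.04  0.08  0.03] op 0.0795 gf 0.0 q7 0.52
```

View pics/g1.png

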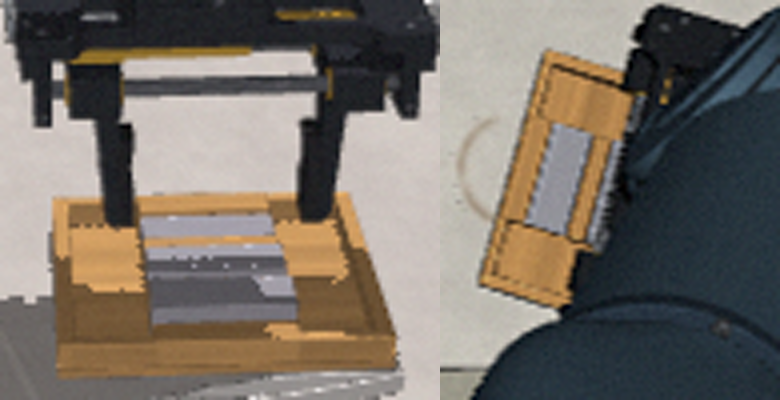

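The side crop shows the finger tips at about (120,220) and (315,215), straddling the middle gauge ends, so I'll go down and grip.

Emit:
step_arm(
  xyz=[
    [0,0,-1.5],
    [0,0,-1],
    [0,0,-0.9],
    [0,0,0],
    [0,0,0],
  ],
  angular=[
    [0,0,0],
    [0,0,0],
    [0,0,0],
    [0,0,0],
    [0,0,0],
  ],
)

```text
t: 11.3
ee_pos: [0.4468, -0.243, 0.0283]
tcp_rot: [-2.507, -1.892, 0.001]
force: [0.2, 0.2, -0.1]
opening: 0.0791
grip_force: 0.0
```

Emit:
step_arm(
  xyz=[
    [0,0,0],
    [0,0,0],
    [0,0,0],
    [0,0,0],
    [0,0,0],
  ],
  angular=[
    [0,0,0],
    [0,0,0],
    [0,0,0],
    [0,0,0],
    [0,0,0],
  ],
  grip=6,
)

```text
t: 11.8
ee_pos: [0.4474, -0.2432, 0.029]
tcp_rot: [2.507, 1.892, 0.001]
force: [-0.6, 0.5, 2.1]
opening: 0.0655
grip_force: 30.0
```

```bash
python3 -c "from h import *;state()"
```

```text
t 11.8 p [ 0.4474 -0.2432  0.029 ] yaw_y -15.93 z [ 7.e-04 -3.e-04 -1.e+00] F [-0.6  0.5  2.1] T [-0.12  0.09  0.03] op 0.0655 gf 30.0 q7 0.55
```

Emit:
step_arm(
  xyz=[
    [0,0,1],
    [0,0,2],
    [0,0,3],
    [0,0,2],
    [0.4,2,0],
    [0.4,4,0],
    [0.5,4.5,0],
    [0.5,4.5,0],
    [0.5,4.5,0],
    [0.5,4.5,0],
    [0.4,4,0],
    [0.4,4,0],
  ],
  angular=[
    [0,0,0],
    [0,0,0],
    [0,0,0],
    [0,0,0],
    [0,0,0],
    [0,0,0],
    [0,0,0.5],
    [0,0,0.5],
    [0,0,0.5],
    [0,0,0.5],
    [0,0,0.3],
    [0,0,0],
  ],
)

```text
t: 13.0
ee_pos: [0.4827, 0.0789, 0.1092]
tcp_rot: [-2.469, -1.943, -0.0]
force: [1.0, -0.5, -1.2]
opening: 0.0657
grip_force: 30.0
```

Emit:
step_arm(
  xyz=[
    [0.3,2.5,0],
    [0.2,1.5,0],
    [0,0,0],
    [0,0,0],
  ],
  angular=[
    [0,0,0],
    [0,0,0],
    [0,0,0],
    [0,0,0],
  ],
)

```text
t: 13.4
ee_pos: [0.4879, 0.1155, 0.1088]
tcp_rot: [2.47, 1.94, -0.001]
force: [0.4, -0.6, -0.6]
opening: 0.0655
grip_force: 30.0
```

```bash
python3 -c "from h import *;state()"
```

```text
t 13.4 p [0.4879 0.1155 0.1088] yaw_y -13.7 z [-2.e-04 -1.e-03 -1.e+00] F [ 0.4 -0.6 -0.6] T [-0.1   0.11  0.01] op 0.0655 gf 30.0 q7 -0.2
```

Emit:
step_arm(
  xyz=[
    [0.1,0.3,-2],
    [0,0,-2.5],
    [0,0,-1.5],
    [0,0,-0.4],
    [0,0,0],
  ],
  angular=[
    [0,0,0],
    [0,0,0],
    [0,0,0],
    [0,0,0],
    [0,0,0],
  ],
)

```text
t: 13.9
ee_pos: [0.4889, 0.1188, 0.0445]
tcp_rot: [2.471, 1.94, -0.002]
force: [-0.9, -0.4, -1.3]
opening: 0.0655
grip_force: 30.0
```

Emit:
step_arm(
  xyz=[
    [0,0,-0.2],
    [0,0,-0.2],
    [0,0,0],
  ],
  angular=[
    [0,0,0],
    [0,0,0],
    [0,0,0],
  ],
)

```text
t: 14.2
ee_pos: [0.4893, 0.1201, 0.041]
tcp_rot: [2.469, 1.942, 0.001]
force: [-0.2, -0.1, -2.4]
opening: 0.0657
grip_force: 30.0
```

```bash
python3 - <<'E'
from h import *
state()
q,_=snapshot("side")
cv2.imwrite("pics/s1.png",crop(q,250,160,120,80,6))
E
```

```text
t 14.2 p [0.4893 0.1201 0.041 ] yaw_y -13.62 z [ 5.e-04  2.e-04 -1.e+00] F [-0.2 -0.1 -2.4] T [-0.05  0.09  0.09] op 0.0657 gf 30.0 q7 -0.14
```

View pics/s1.png

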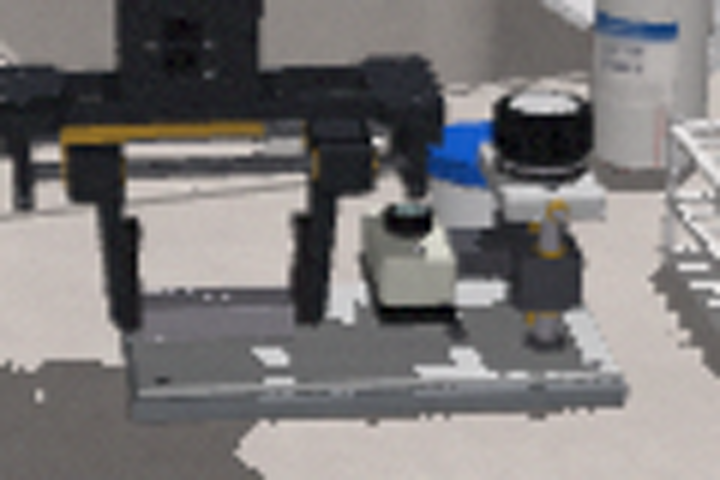

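The gauge hangs level just above the stage in front of the head. The gripper's end bracket (415,190) is still above the head cap (408,215).

Emit:
step_arm(
  xyz=[
    [0,0,-0.1],
    [0,0,-0.1],
    [0,0,0],
  ],
  angular=[
    [0,0,0],
    [0,0,0],
    [0,0,0],
  ],
)

```text
t: 14.55
ee_pos: [0.4892, 0.1201, 0.039]
tcp_rot: [-2.469, -1.942, -0.001]
force: [-2.0, 0.9, 4.8]
opening: 0.0654
grip_force: 30.0
```

Emit:
step_arm(
  xyz=[
    [0,0,0],
    [0,0,0],
    [0,0,0],
  ],
  angular=[
    [0,0,0],
    [0,0,0],
    [0,0,0],
  ],
  grip=7.2,
)

```text
t: 14.85
ee_pos: [0.4892, 0.12, 0.0387]
tcp_rot: [2.469, 1.942, 0.0]
force: [-0.8, -0.3, -0.1]
opening: 0.0719
grip_force: 0.0
```

```bash
python3 -c "from h import *;state()"
```

```text
t 14.85 p [0.4892 0.12   0.0387] yaw_y -13.63 z [ 1.e-04 -1.e-04 -1.e+00] F [-0.8 -0.3 -0.1] T [-0.08  0.09  0.01] op 0.0719 gf 0.0 q7 -0.14
```

Emit:
step_arm(
  xyz=[
    [0,0,2],
    [0,0,3],
    [0,0,1],
    [-0.3,0.1,0],
    [-0.4,0.1,0],
    [-0.4,0.1,0],
    [-0.4,0.1,0],
    [-0.4,0.1,0],
    [0,0,0],
    [0,0,0],
    [0,0,0],
    [0,0,0],
  ],
  angular=[
    [0,0,0],
    [0,0,0],
    [0,0,8],
    [0,0,8],
    [0,0,8],
    [0,0,8],
    [0,0,8],
    [0,0,8],
    [0,0,8],
    [0,0,8],
    [0,0,8],
    [0,0,8],
  ],
)

```text
t: 16.05
ee_pos: [0.4701, 0.1249, 0.0987]
tcp_rot: [0.634, 3.077, -0.0]
force: [-0.1, 0.1, -0.2]
opening: 0.0722
grip_force: 0.0
```

Emit:
step_arm(
  xyz=[
    [0,0,0],
    [0,0,0],
    [0,0,0],
    [0,0,0],
  ],
  angular=[
    [0,0,8],
    [0,0,2],
    [0,0,0],
    [0,0,0],
  ],
  grip=5,
)

```text
t: 16.45
ee_pos: [0.4701, 0.1249, 0.0986]
tcp_rot: [0.377, 3.119, -0.0]
force: [0.4, 0.0, 0.2]
opening: 0.0502
grip_force: 0.0
```

```bash
python3 -c "from h import *;state()"
```

```text
t 16.45 p [0.4701 0.1249 0.0986] yaw_y 76.21 z [ 0. -0. -1.] F [0.4 0.  0.2] T [ 0.06 -0.01 -0.02] op 0.0502 gf 0.0 q7 0.99
```

Emit:
step_arm(
  xyz=[
    [0,0,-2.5],
    [0,0,-2],
    [0,0,-1],
    [0,0,-0.6],
    [0,0,0],
  ],
  angular=[
    [0,0,0.2],
    [0,0,0],
    [0,0,0],
    [0,0,0],
    [0,0,0],
  ],
)

```text
t: 16.95
ee_pos: [0.4699, 0.125, 0.0373]
tcp_rot: [-0.368, -3.119, 0.001]
force: [0.3, 0.3, 1.0]
opening: 0.0497
grip_force: 0.0
```

Emit:
step_arm(
  xyz=[
    [0,0,0],
    [0,0,0],
    [0,0,0],
    [0,0,0],
    [0,0,0],
  ],
  angular=[
    [0,0,0],
    [0,0,0],
    [0,0,0],
    [0,0,0],
    [0,0,0],
  ],
  grip=2,
)

```text
t: 17.45
ee_pos: [0.4705, 0.1252, 0.0382]
tcp_rot: [0.367, 3.119, 0.001]
force: [-2.1, 0.9, 5.9]
opening: 0.0249
grip_force: 30.0
```

```bash
python3 - <<'E'
from h import *
state()
q,_=snapshot("side")
cv2.imwrite("pics/s2.png",crop(q,250,160,120,80,6))
E
```

```text
t 17.45 p [0.4705 0.1252 0.0382] yaw_y 76.57 z [ 9.e-04  4.e-04 -1.e+00] F [-2.1  0.9  5.9] T [ 0.04  0.19 -0.05] op 0.0249 gf 30.0 q7 0.99
```

View pics/s2.png

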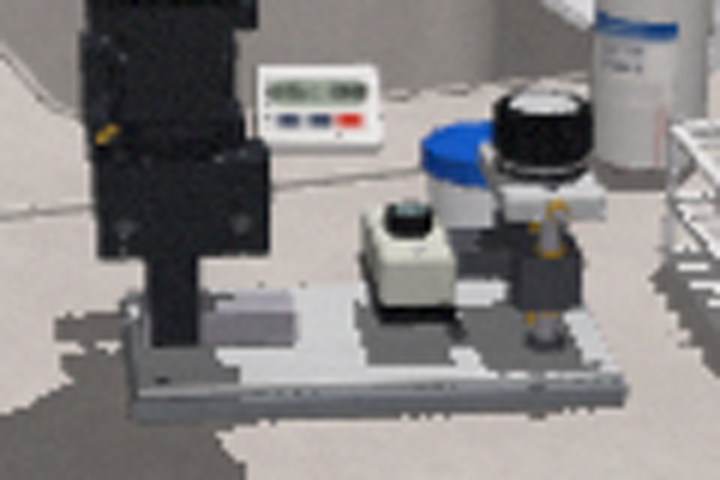

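The gauge lies flat, held at its front end by the sides at (175,320). I'll slide it towards the head.

Emit:
step_arm(
  xyz=[
    [0.7,-0.17,0],
    [0.7,-0.17,0],
    [0.7,-0.17,0],
    [0.6,-0.14,0],
    [0.2,-0.05,0],
    [0.2,-0.05,0],
    [0.2,-0.05,0],
    [0.2,-0.05,0],
    [0.2,-0.05,0],
    [0.2,-0.05,0],
    [0,0,0],
  ],
  angular=[
    [0,0,0],
    [0,0,0],
    [0,0,0],
    [0,0,0],
    [0,0,0],
    [0,0,0],
    [0,0,0],
    [0,0,0],
    [0,0,0],
    [0,0,0],
    [0,0,0],
  ],
)

```text
t: 18.6
ee_pos: [0.5067, 0.1165, 0.0382]
tcp_rot: [-0.365, -3.116, 0.0]
force: [-8.1, 2.7, 15.1]
opening: 0.0247
grip_force: 30.0
```

```bash
python3 -c "from h import *;state()"
```

```text
t 18.6 p [0.5067 0.1165 0.0382] yaw_y 76.64 z [-4.6e-03  4.0e-04 -1.0e+00] F [-8.1  2.7 15.1] T [0.48 1.7  0.01] op 0.0247 gf 30.0 q7 1.03
```

Emit:
step_arm(
  xyz=[
    [0,0,0.05],
    [0,0,0],
  ],
  angular=[
    [0,0,0],
    [0,0,0],
  ],
)

```text
t: 18.8
ee_pos: [0.5088, 0.1156, 0.0382]
tcp_rot: [-0.367, -3.12, -0.0]
force: [-2.6, 0.1, 5.5]
opening: 0.0246
grip_force: 30.0
```

```bash
python3 -c "from h import *;state()"
```

```text
t 18.8 p [0.5088 0.1156 0.0382] yaw_y 76.58 z [-3.e-04  1.e-04 -1.e+00] F [-2.6  0.1  5.5] T [ 0.33  0.53 -0.  ] op 0.0246 gf 30.0 q7 1.03
```

Emit:
step_arm(
  xyz=[
    [0.2,-0.05,0],
    [0.2,-0.05,0],
    [0.2,-0.05,0],
    [0.2,-0.05,0],
    [0.2,-0.05,0],
    [0,0,0],
  ],
  angular=[
    [0,0,0],
    [0,0,0],
    [0,0,0],
    [0,0,0],
    [0,0,0],
    [0,0,0],
  ],
)

```text
t: 19.4
ee_pos: [0.5188, 0.1131, 0.0382]
tcp_rot: [-0.367, -3.119, 0.0]
force: [-3.0, 1.0, 5.6]
opening: 0.0247
grip_force: 30.0
```

```bash
python3 -c "from h import *;state()"
```

```text
t 19.4 p [0.5188 0.1131 0.0382] yaw_y 76.57 z [-0.001  0.    -1.   ] F [-3.   1.   5.6] T [0.22 0.61 0.01] op 0.0247 gf 30.0 q7 1.04
```

Emit:
step_arm(
  xyz=[
    [0.2,-0.05,0],
    [0.2,-0.05,0],
    [0.2,-0.05,0],
    [0.2,-0.05,0],
    [0,0,0],
  ],
  angular=[
    [0,0,0],
    [0,0,0],
    [0,0,0],
    [0,0,0],
    [0,0,0],
  ],
)

```text
t: 19.9
ee_pos: [0.5268, 0.1111, 0.0382]
tcp_rot: [-0.367, -3.119, 0.0]
force: [-3.3, 0.6, 5.3]
opening: 0.0247
grip_force: 30.0
```

```bash
python3 -c "from h import *;state()"
```

```text
t 19.9 p [0.5268 0.1111 0.0382] yaw_y 76.57 z [-8.e-04  0.e+00 -1.e+00] F [-3.3  0.6  5.3] T [0.23 0.6  0.08] op 0.0247 gf 30.0 q7 1.05
```

Emit:
step_arm(
  xyz=[
    [0.1,-0.02,0],
    [0.1,-0.03,0],
    [0.1,-0.02,0],
    [0.1,-0.03,0],
    [0.1,-0.02,0],
    [0,0,0],
  ],
  angular=[
    [0,0,0],
    [0,0,0],
    [0,0,0],
    [0,0,0],
    [0,0,0],
    [0,0,0],
  ],
)

```text
t: 20.5
ee_pos: [0.5315, 0.11, 0.0382]
tcp_rot: [-0.367, -3.119, 0.0]
force: [-4.4, 0.8, 6.5]
opening: 0.0246
grip_force: 30.0
```

Emit:
step_arm(
  xyz=[
    [0.1,-0.02,0],
    [0.1,-0.03,0],
    [0,0,0],
  ],
  angular=[
    [0,0,0],
    [0,0,0],
    [0,0,0],
  ],
)

```text
t: 20.8
ee_pos: [0.5336, 0.1095, 0.0382]
tcp_rot: [-0.367, -3.119, 0.0]
force: [-3.8, 1.3, 6.7]
opening: 0.0248
grip_force: 30.0
```

Emit:
step_arm(
  xyz=[
    [0.1,-0.02,0],
    [0,0,0],
  ],
  angular=[
    [0,0,0],
    [0,0,0],
  ],
)

```text
t: 21.0
ee_pos: [0.5344, 0.1093, 0.0382]
tcp_rot: [-0.367, -3.119, 0.0]
force: [-4.4, -0.1, 7.2]
opening: 0.0246
grip_force: 30.0
```

Emit:
step_arm(
  xyz=[
    [0.1,-0.02,0],
    [0,0,0],
  ],
  angular=[
    [0,0,0],
    [0,0,0],
  ],
)

```text
t: 21.2
ee_pos: [0.5354, 0.1091, 0.0382]
tcp_rot: [-0.367, -3.119, 0.0]
force: [-4.3, 0.7, 6.6]
opening: 0.0246
grip_force: 30.0
```

Emit:
step_arm(
  xyz=[
    [0.1,-0.02,0],
    [0,0,0],
  ],
  angular=[
    [0,0,0],
    [0,0,0],
  ],
)

```text
t: 21.4
ee_pos: [0.5356, 0.1091, 0.0382]
tcp_rot: [-0.366, -3.117, 0.001]
force: [-7.2, 1.5, 10.3]
opening: 0.0251
grip_force: 30.0
```

Emit:
step_arm(
  xyz=[
    [0.1,-0.02,0],
    [0,0,0],
  ],
  angular=[
    [0,0,0],
    [0,0,0],
  ],
)

```text
t: 21.6
ee_pos: [0.5356, 0.109, 0.0382]
tcp_rot: [-0.366, -3.115, 0.001]
force: [-8.8, 1.4, 12.5]
opening: 0.0247
grip_force: 30.0
```

The gauge stopped after exactly the predicted 67 mm with the push force rising, so it's on the back stop. I'll release and clear.

Emit:
step_arm(
  xyz=[
    [0,0,0],
    [0,0,0],
    [0,0,0],
    [0,0,0],
  ],
  angular=[
    [0,0,0],
    [0,0,0],
    [0,0,0],
    [0,0,0],
  ],
  grip=5,
)

```text
t: 22.0
ee_pos: [0.5384, 0.1082, 0.0381]
tcp_rot: [0.368, 3.119, -0.0]
force: [0.7, 0.3, -0.2]
opening: 0.0498
grip_force: 0.0
```

Emit:
step_arm(
  xyz=[
    [0,0,1],
    [0,0,3],
    [0,0,4],
    [0,0,4],
    [-2,-4,2],
    [-2,-4,0],
    [-2,-4,0],
    [-1,-4,0],
    [0,-4,0],
    [0,-4,0],
    [0,-4,0],
    [0,0,0],
  ],
  angular=[
    [0,0,0],
    [0,0,0],
    [0,0,0],
    [0,0,0],
    [0,0,0],
    [0,0,0],
    [0,0,0],
    [0,0,0],
    [0,0,0],
    [0,0,0],
    [0,0,0],
    [0,0,0],
  ],
)

```text
t: 23.2
ee_pos: [0.4675, -0.1778, 0.1792]
tcp_rot: [0.38, 3.117, -0.005]
force: [0.3, -0.7, -0.0]
opening: 0.0501
grip_force: 0.0
```

```bash
python3 - <<'E'
from h import *
state()
p,d=snapshot("top");q,_=snapshot("side");state()
cv2.imwrite("pics/f.png",np.hstack([crop(cv2.convertScaleAbs(p,alpha=1.5),235,140,80,105,5),crop(q,290,150,80,105,5)]))
W=np.array([world("top",x,y,d=d[y,x]) for y in range(145,245) for x in range(245,320)])
a=np.radians(-13.6);ex=np.array([np.cos(a),np.sin(a)]);ey=np.array([-ex[1],ex[0]]);o=np.array([.5813,.0965])
X=(W[:,:2]-o)@ex;Y=(W[:,:2]-o)@ey
for lo,hi in((.024,.036),(.066,.08)):
    s=(W[:,2]>lo)&(W[:,2]<hi)&(abs(Y)<.03)&(X<-.01)
    print(s.sum(),np.median(W[s,2]).round(4),np.percentile(X[s],[3,97]).round(4),np.percentile(Y[s],[3,50,97]).round(4))
E
```

```text
t 23.2 p [ 0.4675 -0.1778  0.1792] yaw_y 76.09 z [ 0.0015 -0.0033 -1.    ] F [ 0.3 -0.7 -0. ] T [ 0.06  0.11 -0.03] op 0.0501 gf 0.0 q7 1.64
t 23.3 p [ 0.468  -0.1723  0.1786] yaw_y 76.43 z [ 5.e-04 -1.e-04 -1.e+00] F [ 0.1  0.  -0.2] T [-0.01 -0.02  0.04] op 0.0497 gf 0.0 q7 1.63
144 0.0303 [-0.0605 -0.0279] [-0.0118  0.0002  0.0129]
41 0.0698 [-0.0217 -0.0106] [-0.0092 -0.      0.0108]
```

View pics/f.png

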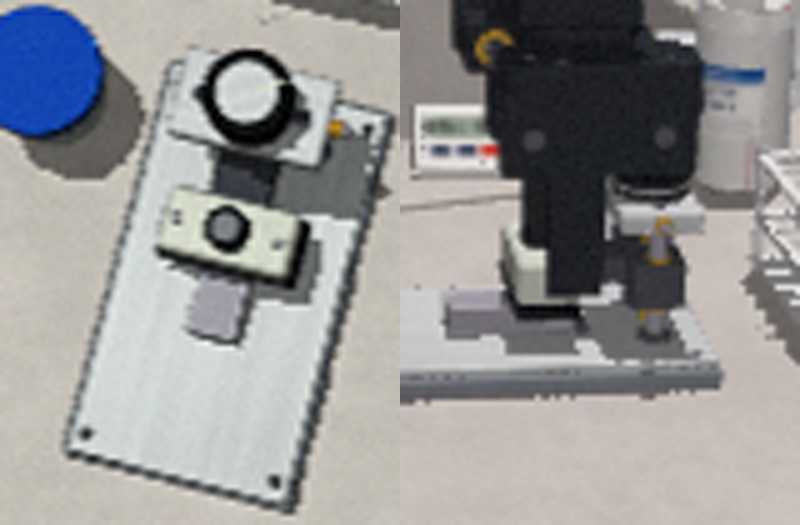

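The gauge lies flat under the head at (218,305), protruding 32 mm and centred. The head is still at 70 mm (four clicks) and the cup is untouched at (40,70). Handing in.

```bash
python3 -c "from workcell import *;print(sign_off())"
```

```text
the job is handed in; nothing more can be done
None
```

The job is handed in at about 23 s of the 64 s allowed: the knob went down to the stop and back four clicks, the 15 mm gauge lies flat against the back stop, and the other two gauges and the cup were left alone; `sign_off()` returned no verdict.

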